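Locate a rail in the dowel-boring jig and lock the toggle clamp

TASK

Set up the wooden rail for boring in the dowel jig: with the fingertips push the rail, which lies loose on the jig's base, until its long side is flat against the fence and its end is fully home against the drill-bush block; only then press the toggle clamp's raised handle over and down until it snaps past centre and stays locked with the rubber tip bearing on the rail. Nothing is to be picked up: the rail is neither lifted nor tipped. Leave the other things lying where they are.

Things in the scene. Friction and masses are not known exactly. Their poses are not given: they have to be found in the camera images.
- jig: Dowel-boring jig, fixed to the worktop: plywood base 245x225x18 mm with fence, drill-bush block and toggle clamp. Origin on the worktop under the corner where the fence's and block's faces meet; x runs along the fence towards the block, y from the rail's bed across the fence to the clamp, z up. In this frame (mm) the base covers x -205..40, y -115..110, top z 18; a seated rail x -130..0, y -50..0, z 18..46.
- fence (a point): Middle of the fence's face, half way up; axes as the jig's. The aluminium fence's face is the jig's plane y = 0; fence x -156..-6, y 0..16 mm, its top 38 mm above the worktop.
- bush_block (a point): Middle of the face of the dark steel drill-bush block (the end stop, with two bored holes), 14 mm above the base; axes as the jig's. The face is the jig's plane x = 0; block x 0..26, y -61..19 mm, its top 54 mm above the worktop.
- rail: The rail to locate: brown wooden block 130x50x28 mm, about 0.14 kg, pencil lines near one end. Origin at the centre of its underside, x along it, y across, z up. Starts flat on the base, its centre 15 to 40 mm short of its place along the jig's x and along y, up to 0.12 rad out of square. Its lined +x end goes to the block, its +y side to the fence. Slides on the base (friction about 0.5 to 0.7).
- rail_edge_near (a point): Point on the rail's fence side (+y), 5 mm from the end away from the block, half way up.
- rail_edge_far (a point): Point on the rail's fence side (+y), 5 mm from the end that meets the block, half way up.
- rail_end (a point): Centre of the rail's end face (+x) that meets the block.
- clamp_handle (a joint): Turn of the clamp's handle relative to its arm, rad: 0 = fully open (start, handle almost upright), about 2.46 = dead centre, 2.65 = locked at its stop (handle almost level, pointing along jig +y). A light spring throws the clamp back open from anywhere before dead centre. Pushing at the grip takes 1 to 3 N, about 6 N shortly before dead centre; then it snaps home by itself.
- handle_pivot (a point): The pin on which the handle turns, at the end of the clamp's arm; it moves with the arm: in the jig's frame (x, y, z) = (-65, 49, 39) mm when open and (-65, 56, 62) mm when locked.
- handle_end (a point): Tip of the handle, 128 mm from the handle pin in a straight line: steel blade, then a black grip 19 mm wide, 16 mm thick over the last 84 mm. Open, it stands 84 deg above level, tip 166 mm above the worktop at jig y 61 mm; it swings over in the plane jig x = -65 mm towards +y. Locked, it lies 2 to 3 deg above level, tip 68 mm above the worktop at jig y 184 mm.
- handle_press (a point): Point on the grip, 105 mm from the handle pin, on the surface that faces the rail when the clamp is open and faces up when it is locked: the place to push.
- clamp_tip: Rubber tip (18 mm dia., 11.5 mm high) on the sprung spindle of the clamp's arm. Origin at the centre of its lower face, axes parallel to the jig's when open, turning with the arm. Open, the arm stands raised beside the handle (top about 130 mm above the worktop, jig y -5..55 mm). Locked, the tip bears on the rail's top at jig (-65, -26) mm with about 11 N. Clamp foot: jig y 20..80 mm; frame up to 64 mm high.
- hex_key: Bystander: black hex key 34 x 96 x 8 mm, lying on the jig's base behind the fence. Origin at the centre of its underside.
- pencil: Bystander: flat carpenter pencil 15 x 173 x 8 mm, on the worktop.
- tape_measure: Bystander: tape measure 37 x 81 x 62 mm, standing.
- screwdriver_yellow: Bystander: screwdriver with yellow handle 30 x 220 x 29 mm, lying.
- tip_box_0: Bystander: small dark carton 46 x 66 x 31 mm.
- bored_rail: Bystander: a finished rail, 130 x 50 x 28 mm, lying on the worktop outside the jig, with two bored holes in one end.

How it is judged:
By the outcome, as a careful person would: the job done as asked, in the order asked, and still so for the second after the job is handed in, with the robot touching nothing.
It also fails if it takes over 45 s, if anything falls off the work surface, if the arm or the gripper's body presses on something with over 40 N, if the wrist force passes 120 N, or if a joint passes its speed limit or range.

ROBOT

A 7-joint arm with a two-finger parallel gripper is mounted at the origin on a cart in front of the work surface, level with it; the furniture and walls round the work are solid. World frame = base frame: x ahead of the robot, y to its left, z up, the work surface at z = 0. Lengths are in m, angles in rad, forces in N, time in s.
With the tool pointing down it reaches from about 0.425 to 0.8 m from the base axis. Payload 8.3 kg.
Tool frame: the origin (TCP) lies at the very end of the fingers, on their centre line; the grasp point (between the pads) lies 19 mm behind it; z points along the fingers, y is the line along which they close (so a half turn about z gives the same grasp; the last joint's range is limited). The gripper opens to 85 mm and grips with 20 to 120 N. Pads are 22 mm wide; open, the fingers measure 114 mm over their backs; the gripper's body (76 mm by 85 mm) begins 54 mm behind the grasp point. The pads swing forward as they close: fully open they stand 13 mm farther back than shut.
Start: joints at [-1.23, 0.383, 0.016, 1.37, -0.006, 1.388, -0.046], TCP at [0.246, 0.575, 0.197] pointing down, gripper open.
Joint ranges: [-2.95, 2.95], [-0.25, 2.06], [-1.52, 1.56], [0.18, 2.33], [-1.44, 4.58], [0.02, 2.06], [-3.01, 3.01]. Speed limits (rad/s): [2.39, 2.39, 3.01, 3.01, 3.14, 3.14, 3.14].

INTERFACE

Orientations are given as a unit quaternion [w, x, y, z].
In Python, from station import manip, readout, imaging, sign_off, spot_in, trace gives the robot as it stands. Calls block until the motion is done:
- manip.move_to(position, orientation): joint-space move of the TCP to a pose.
- manip.move_straight(position, rot=None, max_speed=0.15): straight line of the TCP; rot=None keeps the orientation; max_speed is the mean speed in m/s.
- manip.move_joints(angles): joint-space move.
- manip.set_gripper(opening, force=None): opening from 0.0 (shut) to 1.0 (fully open); force is the grip in N (None keeps the last); returns when the fingers have stopped.
- manip.dwell(seconds).
- manip.ik(position, orientation): joint angles nearest the present ones, or None.
- readout.read_state(): the state.
- imaging.snapshot(name): name is "scene" or "top" or "wrist"; returns a dict with "img" (420x560x3 uint8, blue, green, red), "fx", "fy", "cx", "cy" (pixels), "dist_coeffs" ([k1, k2, p1, p2, k3] as OpenCV has them; the pictures are not rectified), "cam_to_world" (4x4, takes a point from camera to world coordinates). Camera axes: x right, y up, looking along -z (the intrinsics and any distortion apply to the point x, -y, -z); pixel columns grow to the right and rows downward; lengths in m; the calibration is good to about 2 mm. A picture is of the moment at which its call begins. There is no depth.
A pose or a line that the arm cannot do raises manip.Unreachable and nothing moves.
- sign_off(): hands the job in; it is judged then, once.
Trained networks look in the newest picture that a camera, given by its name, has taken for a name from the list of things; names that differ only in an ending like _2 or _b are one class to them, and where a whole thing is asked for, a point or a joint stands for the part that bears it (a point fixed in the world has none). Each returns a list of dicts, best first, with "p" (0 to 1); they miss things now and then, are a little off and sometimes report something else, mostly with a low value. They report only what shows in the picture. A call takes as long as a camera call.
- spot_in(query, camera): "extent" ([left, top, right, bottom] in pixels, round what is visible of it).
- trace(query, camera): "mask" (420x560 bool, what is visible of it) and "extent" ([left, top, right, bottom] in pixels, round what is visible of it).
The state is a dict: "t": time; "qpos": joint angles; "joint_velocities": joint speeds; "joint_efforts": joint torques, N m; "tcp_pos": TCP position; "orientation": TCP orientation; "wrist_force": force on the tool from outside, world axes, zero at the start; "moment": the same for the moment, N m; "gripper_width": opening from 0.0 (shut) to 1.0 (fully open); "grasp_force": force on a finger pad.
Only numpy, scipy, OpenCV 4.12 (cv2) and the standard library are available. Lean on these libraries where they do the work, as an engineer would, in place of code of your own. Each camera call takes 0.05 s, during which the arm holds its last target. There are 200 camera calls.

## Working session

There is one attempt and no reset: what is moved stays moved. The work goes in short steps, each a Python script; the robot and the scene stay as the last script left them, time stands still between calls to the robot, and variables do not carry over. Pictures are saved under pics/ and viewed, at most 10 in all, crops included, and the job is handed in when it is done.

```bash
mkdir -p pics; ls; python3 - <<'E'
from station import *
import cv2,numpy as np
ims=[]
for c in ["scene","top"]:
    s=imaging.snapshot(c); cv2.imwrite(f"pics/{c}0.png",s["img"]); ims.append(s["img"])
    print(c,s["fx"],s["fy"],s["cx"],s["cy"],s["dist_coeffs"],np.round(s["cam_to_world"],3).tolist())
    for q in ["jig","rail","bush_block","fence","clamp_handle","clamp_tip","bored_rail"]:
        print(q,[(np.round(d["extent"]).tolist(),round(d["p"],2)) for d in spot_in(q,c)[:2]])
print(readout.read_state())
E
```

```text
pics
scene 459.93766791662216 459.93766791662216 274.2300980933864 211.09831018547794 [-0.08722933  0.          0.          0.          0.        ] [[-0.384, 0.668, -0.638, -0.232], [-0.923, -0.265, 0.279, 0.409], [0.017, 0.696, 0.718, 1.067], [0.0, 0.0, 0.0, 1.0]]
jig [([235.0, 252.0, 322.0, 297.0], 0.79)]
rail []
bush_block [([231.0, 260.0, 321.0, 301.0], 0.73), ([119.0, 274.0, 170.0, 296.0], 0.56)]
fence [([233.0, 256.0, 323.0, 296.0], 0.62)]
clamp_handle []
clamp_tip []
bored_rail [([117.0, 273.0, 170.0, 297.0], 0.87)]
top 448.41822201345633 448.41822201345633 281.75216523547647 209.06914810292054 [-0.11863111  0.          0.          0.          0.        ] [[0.002, 0.997, -0.076, 0.483], [-1.0, 0.001, -0.019, 0.007], [-0.019, 0.076, 0.997, 1.424], [0.0, 0.0, 0.0, 1.0]]
jig [([223.0, 173.0, 308.0, 260.0], 0.78)]
rail [([270.0, 192.0, 294.0, 237.0], 0.79)]
bush_block [([227.0, 173.0, 312.0, 261.0], 0.61)]
fence [([228.0, 174.0, 310.0, 261.0], 0.68), ([265.0, 194.0, 297.0, 237.0], 0.25)]
clamp_handle [([406.0, 228.0, 423.0, 295.0], 0.26)]
clamp_tip [([316.0, 130.0, 344.0, 154.0], 
[... 163 characters left out ...]
2988822,  0.38338667,  0.01642887,  1.37005692, -0.00631075,
        1.38820592, -0.04648445]), 'joint_velocities': array([-0.0004013 ,  0.00051572, -0.00125597,  0.00028562, -0.00011662,
        0.00027035, -0.00209846]), 'joint_efforts': array([ 1.63184877e-04, -6.27264905e+01,  8.43000971e-01, -3.72062802e+01,
        1.65280601e-02,  2.35617437e-03,  4.02881270e-06]), 'tcp_pos': array([0.24554297, 0.57474615, 0.19750744]), 'orientation': array([-3.04552398e-05,  2.00518797e-01,  9.79689854e-01,  1.45966355e-06]), 'wrist_force': array([-0.75203398, -0.33838698,  0.07757536]), 'moment': array([ 0.00120177, -0.00713785,  0.03357943]), 'grasp_force': 0.0, 'gripper_width': 1.0016365234703797}
```

View pics/top0.png

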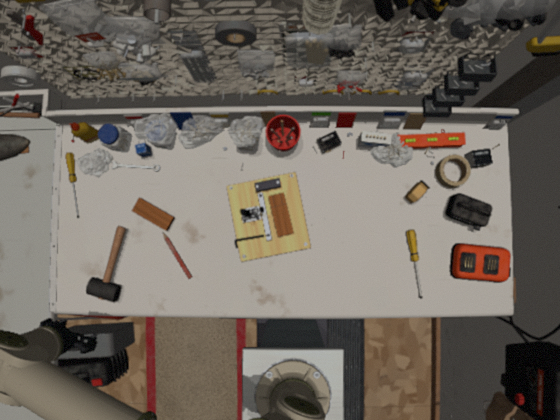

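View pics/scene0.png

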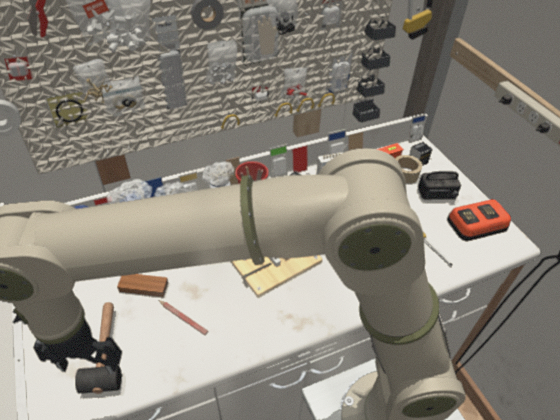

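The top view shows the jig at about (223–310, 173–260). The block is up at (268,184), the rail at (281,215), the fence to its left and the clamp at (252,213). So jig x is roughly world +x, turned about +10°. The scene camera is occluded by the arm.

```bash
cat > h.py <<'E'
from station import *
import cv2,numpy as np
from scipy.spatial.transform import Rotation as R
def K(s): return np.array([[s["fx"],0,s["cx"]],[0,s["fy"],s["cy"]],[0,0,1.]])
def px2w(s,uv,z):
    n=cv2.undistortPoints(np.array(uv,float).reshape(-1,1,2),K(s),np.array(s["dist_coeffs"])).reshape(-1,2)
    M=np.array(s["cam_to_world"]); d=np.c_[n[:,0],-n[:,1],-np.ones(len(n))]@M[:3,:3].T; o=M[:3,3]
    return o+d*((z-o[2])/d[:,2])[:,None]
def w2px(s,P):
    M=np.array(s["cam_to_world"]); c=(np.array(P,float).reshape(-1,3)-M[:3,3])@M[:3,:3]
    c=c*[1,-1,-1]
    return cv2.projectPoints(c.reshape(-1,1,3),np.zeros(3),np.zeros(3),K(s),np.array(s["dist_coeffs"]))[0].reshape(-1,2)
def quat(yaw):  # tool down, tool y axis at 'yaw+90deg' in world: q=Rz(yaw)*Rx(pi)
    q=(R.from_euler('z',yaw)*R.from_euler('x',np.pi)).as_quat(); return np.array([q[3],q[0],q[1],q[2]])
def J(jp,p): # jig mm -> world m
    c,s=np.cos(jp[2]),np.sin(jp[2]); p=np.array(p,float).reshape(-1,3)/1000
    return np.c_[jp[0]+c*p[:,0]-s*p[:,1],jp[1]+s*p[:,0]+c*p[:,1],p[:,2]]
E
python3 - <<'E'
from h import *
s=imaging.snapshot("top")
P=px2w(s,[[228,187],[297,173],[311,247],[241,261]],0.018); print(P)
c=P.mean(0); print(c)
for yaw in [0.17,0.17+np.pi/2,.17-np.pi/2]:
    for z in [.3,.36,.42]: print(yaw,z,manip.ik([c[0],c[1],z],quat(yaw)))
E
```

```text
[[ 0.66133844  0.20420173  0.018     ]
 [ 0.705787   -0.01440436  0.018     ]
 [ 0.47245416 -0.05801636  0.018     ]
 [ 0.42816339  0.16088664  0.018     ]]
[0.56693575 0.07316691 0.018     ]
0.17 0.3 [-0.71548397  0.27592352  0.69350335  1.35502978 -0.17504314  1.57214602
 -1.44189978]
0.17 0.36 [-0.70302041  0.28684019  0.71145234  1.21410095 -0.18751105  1.705313
 -1.43836618]
0.17 0.42 [-0.67395798  0.32203414  0.73796554  1.04477579 -0.22324283  1.84812092
 -1.42505634]
1.7407963267948965 0.3 [-0.65317833  0.26498271  0.60752693  1.35239598 -0.15006102  1.56998007
  0.10792652]
1.7407963267948965 0.36 [-0.64767144  0.27620702  0.63025542  1.21164902 -0.16285644  1.70307769
  0.11263   ]
1.7407963267948965 0.42 [-0.62089503  0.30980539  0.65071272  1.04218878 -0.19304635  1.84507986
  0.12357085]
-1.4007963267948966 0.3 [-1.07273696  0.50676179  1.365089    1.36761809 -0.49680335  1.65020511
 -2.75078425]
-1.4007963267948966 0.36 [-1.02255242  0.4961871   1.36301553  1.2261879  -0.49599706  1.77690473
 -2.76893391]
-1.4007963267948966 0.42 [-0.93721427  0.50965338  1.35989447  1.05609653 -0.53221659  1.91857677
 -2.77658939]
```

```bash
python3 - <<'E'
from h import *
manip.move_to([0.54,0.06,0.38],quat(0.184+np.pi/2))
s=imaging.snapshot("wrist"); cv2.imwrite("pics/w1.png",s["img"])
import pickle; pickle.dump({k:s[k] for k in s},open("w1.pkl","wb"))
print(readout.read_state()["t"],np.round(s["cam_to_world"],3).tolist())
for q in ["jig","rail","bush_block","fence","clamp_handle","clamp_tip","hex_key"]:
    print(q,[(np.round(d["extent"]).tolist(),round(d["p"],2)) for d in spot_in(q,"wrist")[:2]])
jp=[0.6402,0.0915,0.184]
jp[:2]=(np.array([0.567,0.0732])-J([0,0,.184],[-82.5,-2.5,0])[0,:2]).tolist(); print(jp)
print(w2px(s,J(jp,[[-205,-115,18],[40,-115,18],[40,110,18],[-205,110,18],[0,-61,54],[0,19,54],[-156,0,38],[-6,0,38]])))
E
```

```text
3.1167 [[0.983, -0.178, -0.05, 0.526], [0.185, 0.943, 0.276, 0.131], [-0.002, -0.28, 0.96, 0.556], [0.0, 0.0, 0.0, 1.0]]
jig [([225.0, 76.0, 377.0, 214.0], 0.91)]
rail [([250.0, 79.0, 268.0, 140.0], 0.22)]
bush_block [([221.0, 79.0, 375.0, 217.0], 0.68), ([309.0, 148.0, 322.0, 158.0], 0.3)]
fence [([220.0, 81.0, 373.0, 218.0], 0.79), ([261.0, 162.0, 339.0, 192.0], 0.53)]
clamp_handle [([308.0, 106.0, 327.0, 125.0], 0.72)]
clamp_tip []
hex_key [([255.0, 76.0, 268.0, 137.0], 0.8)]
[0.6476499669536939, 0.09075228846527045, 0.184]
[[228.24735729 217.7218542 ]
 [365.74971849 218.00961389]
 [375.62263325  84.5370973 ]
 [222.61996796  83.77379403]
 [349.52712231 193.33262638]
 [352.55965014 143.4724226 ]
 [253.46849442 154.09315407]
 [346.04762928 154.41296752]]
```

View pics/w1.png

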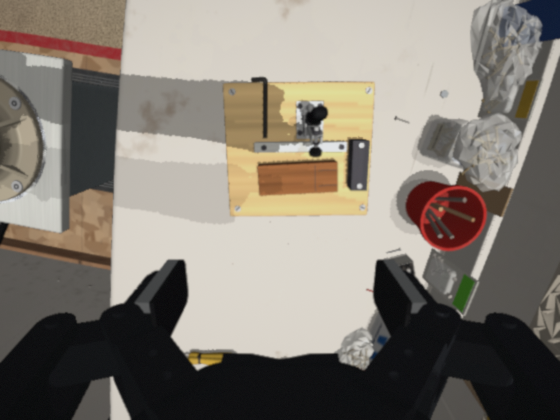

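The wrist view shows the jig at (224–375, 82–217), with the block at (358,165), the rail at (298,178) and the fence line at y≈147. The projected corners agree to 1–2 px. I'll refine with an overlay on an enlarged crop.

```bash
cat > fit.py <<'E'
from h import *
from scipy.optimize import least_squares
def fitrail(s,jp,uv):  # rail top corners px -> jig pose of rail (mm,mm,rad)
    pts=px2w(s,uv,.046)
    L=np.array([[-65,-25],[65,-25],[65,25],[-65,25]])/1000
    def f(p):
        c,q=np.cos(p[2]),np.sin(p[2]); return ((L@np.array([[c,q],[-q,c]])+p[:2])-pts[:,:2]).ravel()
    r=least_squares(f,[*pts[:,:2].mean(0),jp[2]]); p=r.x
    d=p[:2]-np.array(jp[:2]); c,q=np.cos(jp[2]),np.sin(jp[2])
    return np.array([1e3*(c*d[0]+q*d[1]),1e3*(-q*d[0]+c*d[1]),p[2]-jp[2]]),p,np.abs(r.fun).max()
def overlay(s,jp,rail,fn,box,k=4):
    x0,y0,x1,y1=box
    im=cv2.resize(s["img"][y0:y1,x0:x1],None,fx=k,fy=k,interpolation=cv2.INTER_CUBIC)
    def poly(P,col):
        uv=(w2px(s,J(jp,P))-[x0,y0]+.5)*k
        cv2.polylines(im,[np.int32(np.round(uv))],True,col,1)
    poly([[-205,-115,18],[40,-115,18],[40,110,18],[-205,110,18]],(255,0,0))
    poly([[0,-61,54],[26,-61,54],[26,19,54],[0,19,54]],(0,255,0))
    poly([[-156,0,38],[-6,0,38],[-6,16,38],[-156,16,38]],(255,0,255))
    if rail is not None:
        c,q=np.cos(rail[2]),np.sin(rail[2])
        poly([[rail[0]+c*a-q*b,rail[1]+q*a+c*b,46] for a,b in [[-65,-25],[65,-25],[65,25],[-65,25]]],(0,255,255))
    cv2.imwrite(fn,im)
E
python3 - <<'E'
from fit import *
import pickle
s=pickle.load(open("w1.pkl","rb")); jp=[0.6476,0.0908,0.184]
hsv=cv2.cvtColor(s["img"],cv2.COLOR_BGR2HSV)[150:205,250:345]
for p in [(170,300),(205,300),(180,280)]: print(s["img"][p])
b,g,r=[s["img"][...,i].astype(int) for i in range(3)]
m=((r<175)&(r-b>35)).astype(np.uint8); m[:156]=0;m[200:]=0;m[:,:250]=0;m[:,341:]=0
m=cv2.morphologyEx(m,cv2.MORPH_OPEN,np.ones((5,5)))
cs=max(cv2.findContours(m,0,2)[0],key=cv2.contourArea); bx=cv2.minAreaRect(cs); print(bx,cv2.boxPoints(bx))
overlay(s,jp,[-90,-55,0],"pics/o1.png",(210,70,390,225))
E
```

```text
[ 61  99 152]
[144 206 226]
[ 60  98 149]
((297.0278015136719, 176.37994384765625), (32.754295349121094, 79.40589904785156), 87.08915710449219) [[256.5444  162.04012]
 [335.84787 158.00774]
 [337.5112  190.71977]
 [258.20773 194.75215]]
```

View pics/o1.png

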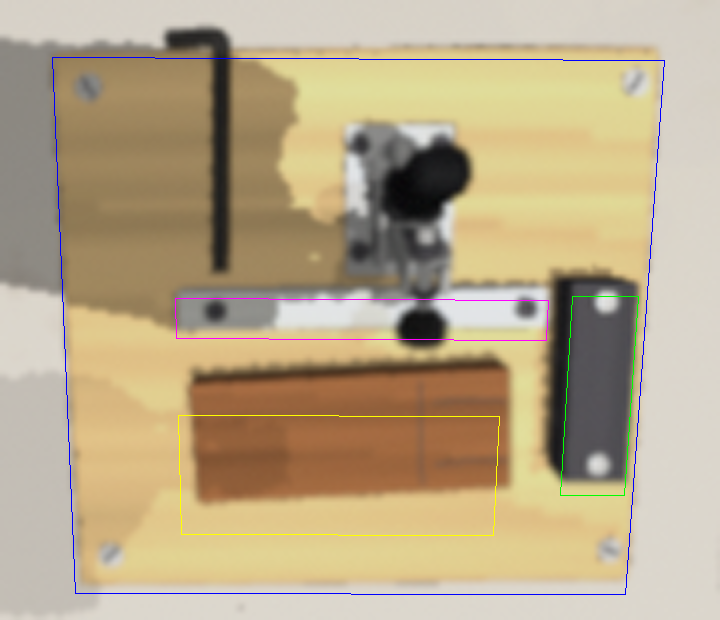

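The overlay shows the jig sitting about 10–13 zoomed px (≈4.5 mm) further along +y than modelled. The rail's top corners are at zoomed (191,383), (509,367), (511,487) and (199,502), so it needs about 20 mm in x and 18 mm in y, with a yaw of about +0.04. I'll start the y push with the open fingers.

```bash
cat >> h.py <<'E'
jp=[0.6476-.0045*np.sin(.184),0.0908+.0045*np.cos(.184),0.184]
Q=quat(jp[2]+np.pi/2)
def go(x,y,z,v=.15): manip.move_straight(J(jp,[x,y,z])[0],max_speed=v)
def F():
    f=readout.read_state()["wrist_force"]; c,q=np.cos(jp[2]),np.sin(jp[2])
    return np.array([c*f[0]+q*f[1],-q*f[0]+c*f[1],f[2]])
def tcpj():
    d=np.array(readout.read_state()["tcp_pos"])-[jp[0],jp[1],0]; c,q=np.cos(jp[2]),np.sin(jp[2])
    return np.round(1e3*np.array([c*d[0]+q*d[1],-q*d[0]+c*d[1],d[2]]),1)
def push(start,axis,stop,lim,step=1.5,v=.03):
    p=np.array(start,float); f0=F()
    while p[axis]<stop:
        p[axis]+=step; go(*p,v=v); f=F()-f0
        if abs(f[axis])>lim: break
    print("push end",p,tcpj(),np.round(f,1),"t",readout.read_state()["t"]); return p
E
python3 - <<'E'
from h import *
manip.move_to(J(jp,[-85,-100,120])[0],Q)
go(-85,-100,40); f0=F(); go(-85,-100,23,.05); print(F()-f0,tcpj(),readout.read_state()["t"])
go(-85,-68,23,.06); print(F()-f0,readout.read_state()["t"])
p=push([-85,-68,23],1,-55,8)
E
```

```text
[-0.28322735 -1.07854469  0.30865605] [ -85.2 -100.    22.8] 5.7083
[-0.76274036  0.02486603  1.14489925] 6.3917
push end [-85.  -54.5  23. ] [-85.  -54.3  23. ] [ 0.4 -1.  -2.1] t 8.6417
```

```bash
python3 - <<'E'
from fit import *
s=imaging.snapshot("wrist"); cv2.imwrite("pics/w2.png",s["img"])
overlay(s,jp,[-85,-25,0],"pics/o2.png",(60,20,500,420),k=1.8)
E
```

```text
(no output)
```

View pics/o2.png

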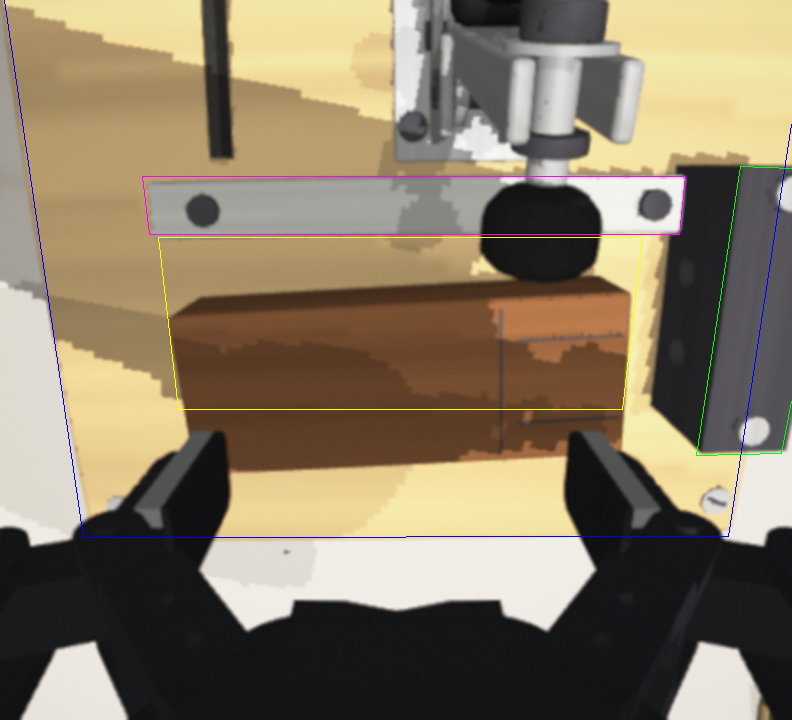

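The fence overlay now fits. The rail hasn't moved: its lower edge is at about 465 zoomed, i.e. y≈-66. I need to know where the fingertips really are, so I'll project candidate heights.

```bash
python3 - <<'E'
from h import *
s=imaging.snapshot("wrist"); t=tcpj(); print(t)
for z in [23,36,50,60]:
  for y in [-11,0,11]:
    uv=w2px(s,J(jp,[[t[0]-57,t[1]+y,z],[t[0]-43,t[1]+y,z],[t[0]+43,t[1]+y,z]])); print(z,y,np.round((uv-[60,20])*1.8).tolist())
print(readout.read_state()["gripper_width"], w2px(s,J(jp,[[-85,-66,46],[-85,-66,18]])))
E
```

```text
[-85.  -54.5  23. ]
23 -11 [[230.0, 424.0], [271.0, 424.0], [526.0, 424.0]]
23 0 [[227.0, 393.0], [269.0, 393.0], [529.0, 393.0]]
23 11 [[224.0, 362.0], [267.0, 362.0], [531.0, 362.0]]
36 -11 [[219.0, 441.0], [263.0, 441.0], [535.0, 441.0]]
36 0 [[215.0, 409.0], [260.0, 409.0], [538.0, 409.0]]
36 11 [[212.0, 376.0], [258.0, 376.0], [540.0, 376.0]]
50 -11 [[205.0, 463.0], [252.0, 463.0], [546.0, 463.0]]
50 0 [[201.0, 428.0], [249.0, 429.0], [549.0, 429.0]]
50 11 [[197.0, 393.0], [246.0, 393.0], [552.0, 393.0]]
60 -11 [[193.0, 480.0], [243.0, 481.0], [555.0, 481.0]]
60 0 [[189.0, 444.0], [240.0, 445.0], [558.0, 445.0]]
60 11 [[184.0, 407.0], [237.0, 407.0], [562.0, 407.0]]
0.9998646365911649 [[281.66661769 274.6815781 ]
 [281.50761005 252.89064281]]
```

```bash
python3 - <<'E'
from fit import *
go(-85,-105,30); manip.set_gripper(0.0); print(tcpj(),F(),readout.read_state()["t"])
s=imaging.snapshot("wrist"); cv2.imwrite("pics/w3.png",s["img"])
t=tcpj(); 
for z in [30,40,50]: print(z,np.round(w2px(s,J(jp,[[t[0]-15,t[1]+11,z],[t[0]+15,t[1]+11,z],[t[0],t[1],z]]))).tolist())
E
```

```text
[ -85. -105.   30.] [ 0.53401813  0.20474046 -0.21556148] 10.0
30 [[256.0, 221.0], [307.0, 221.0], [282.0, 238.0]]
40 [[255.0, 227.0], [309.0, 227.0], [282.0, 245.0]]
50 [[253.0, 233.0], [310.0, 233.0], [282.0, 253.0]]
```

View pics/w3.png

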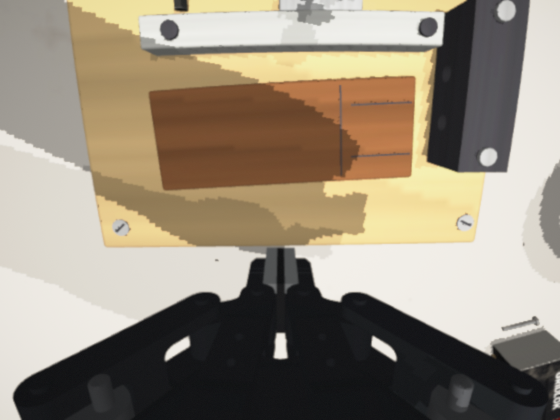

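Closed, the fingertips show at about (266–296, 247), lower in the image than projected. They are either higher or further back than I assumed, so I'll settle it with a touch test on the jig base.

```bash
python3 - <<'E'
from h import *
go(-85,-95,26); f0=F(); z=26
while z>-14:
    z-=2; go(-85,-95,z,.06); f=F()-f0
    if abs(f[2])>3: break
print(z,tcpj(),np.round(f,1),readout.read_state()["t"])
s=imaging.snapshot("wrist"); cv2.imwrite("pics/w4.png",s["img"][150:350,180:380])
go(-85,-95,z+3)
E
```

```text
-14 [-85.1 -95.  -14.2] [-1.6  0.7 -0.7] 15.3
```

```bash
python3 - <<'E'
from h import *
s=imaging.snapshot("wrist"); print(tcpj(),np.round(s["cam_to_world"],3).tolist())
cv2.imwrite("pics/w5.png",s["img"])
for z in [18,30]: print(np.round(w2px(s,J(jp,[[-85,-95,z],[-85,-84,z],[-85,-106,z]]))).tolist())
t=imaging.snapshot("top"); 
cv2.imwrite("pics/t5.png",np.hstack([cv2.resize(s["img"],(400,300)),cv2.resize(t["img"][150:285,190:370],(400,300),interpolation=cv2.INTER_CUBIC)]))
E
```

```text
[-84.8 -95.  -10.8] [[0.983, -0.175, -0.051, 0.567], [0.182, 0.944, 0.276, 0.056], [-0.0, -0.28, 0.96, 0.166], [0.0, 0.0, 0.0, 1.0]]
[[281.0, 260.0], [281.0, 239.0], [281.0, 279.0]]
[[281.0, 271.0], [281.0, 249.0], [281.0, 291.0]]
```

View pics/w5.png

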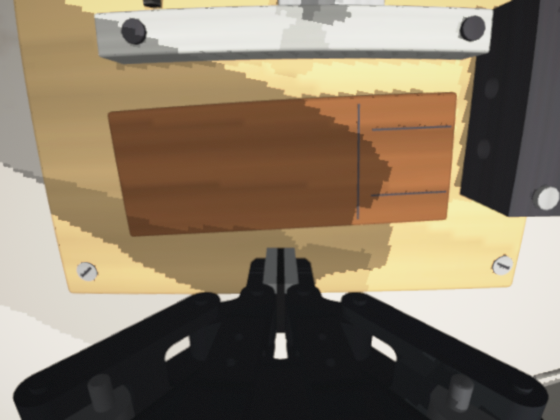

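The tip (row 247) is still visibly above the base with the TCP reported at z=-11 mm, so the real fingertips are about 35–38 mm behind the reported TCP. I'll carry on with the guarded descent to measure the offset exactly, then push.

```bash
python3 - <<'E'
from h import *
z=-12; go(-85,-92,z); f0=F()
while z>-34:
    z-=2; go(-85,-92,z,.06); f=F()-f0
    if abs(f[2])>2.5: break
print(z,tcpj(),np.round(f,1),readout.read_state()["t"])
if abs(f[2])>2.5:
    z+=5; go(-85,-92,z,.06); go(-85,-67,z,.08)
    p=push([-85,-67,z],1,-50,7,step=2)
E
```

```text
-16 [-84.7 -92.2 -15.6] [-1.1 -0.1  4.1] 16.45
push end [-85. -59. -11.] [-85.  -61.8 -10.8] [ 0.6 -8.4  0.5] t 18.1583
```

```bash
python3 - <<'E'
from fit import *
go(-85,-75,-11,.2); go(-120,-75,40,.25)
Q2=quat(jp[2])
manip.move_to(J(jp,[-185,-29,10])[0],Q2); print(readout.read_state()["t"])
go(-185,-29,-10,.15); go(-165,-29,-10,.15)
p=push([-165,-29,-10],0,-135,9,step=3,v=.06)
go(-165,-29,-10,.2)
s=imaging.snapshot("wrist"); cv2.imwrite("pics/w6.png",s["img"])
t=imaging.snapshot("top"); cv2.imwrite("pics/t6.png",t["img"])
overlay(s,jp,[-65,-25,0],"pics/o6.png",(0,0,560,420),k=1.4)
E
```

```text
20.1667
push end [-135.  -29.  -10.] [-139.4  -29.1  -10.9] [-16.4   0.8  12.9] t 23.2333
```

View pics/o6.png

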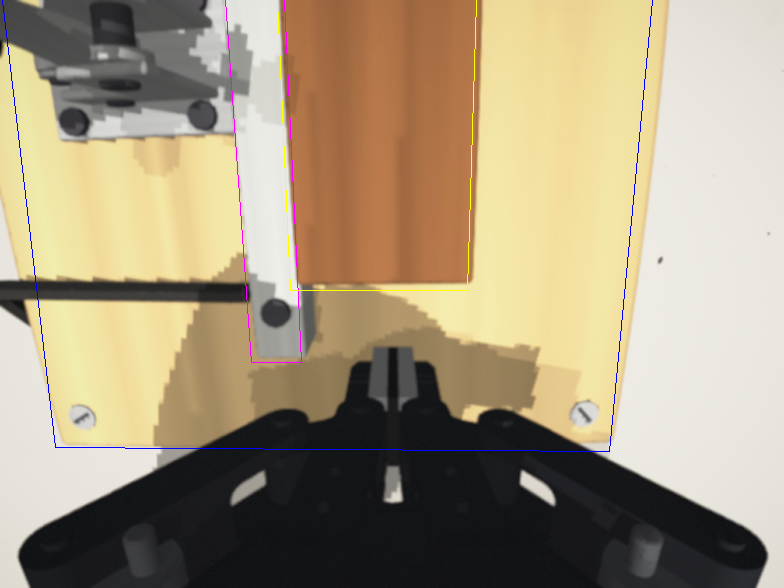

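The rail lies flat on the fence at about col 300 with no gap. Its end is about 7 zoomed px (2 mm) further along +x than the overlay, the same offset the jig itself shows, so it is home against the block. Next I'll press the handle along its arc.

```bash
python3 - <<'E'
from h import *
X=-63.5; O=33.5
go(-168,-29,130,.3)
manip.move_to(J(jp,[X,18,130])[0],Q); print(readout.read_state()["t"])
go(X,22,150-O,.1); f0=F(); print(f0)
for th in np.r_[84:6:12j]:
    s=(84-th)/81.5; a=np.radians(th); r=110
    y=49+7*s+r*np.cos(a)-8*np.sin(a); z=39+23*s+r*np.sin(a)+8*np.cos(a)
    go(X,y-11,z-O,.12); f=F()-f0; print(round(th),tcpj(),np.round(f,1))
    if np.linalg.norm(f)>25: print("stop");break
print(readout.read_state()["t"])
s=imaging.snapshot("wrist"); cv2.imwrite("pics/w7.png",s["img"])
E
```

```text
25.5833
[-0.82679873 -0.51539292 -0.87121644]
84 [-63.4  42.5 116. ] [ 0.5 -0.2  0.9]
77 [-63.4  56.  116.5] [ 1.  -0.3  0.6]
70 [-63.5  69.8 115.4] [1.1 0.5 0.9]
63 [-63.6  83.3 112.8] [ 0.9 -0.4  0.9]
56 [-63.7  96.2 108.6] [ 0.4 -0.2  1.8]
49 [-63.7 108.3 103. ] [ 1.5 -0.9  1.5]
41 [-63.8 119.   96.1] [ 0.2 -0.7  2. ]
34 [-63.9 128.7  87.8] [ 1. -0.  2.]
27 [-63.1 136.4  79.2] [ 0.1 -0.9  5. ]
20 [-63.5 143.7  69.1] [0.3 0.2 4.3]
13 [-64.3 149.9  57.8] [0.5 0.3 1.6]
6 [-64.2 153.4  46.6] [ 1.  -0.2  1.3]
29.025
```

View pics/w7.png

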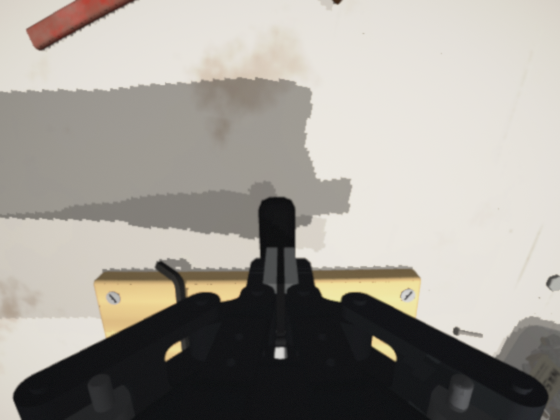

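The handle is under the fingertips at (277,200–290) and swung over, and the force rose to 5 N and then dropped, so it probably snapped. I'll press home, retreat and look.

```bash
python3 - <<'E'
from fit import *
X=-63.5; f0=F(); z=46
while z>36:
    z-=2; go(X,152,z,.06); f=F()-f0
    if f[2]>10: break
print(z,tcpj(),np.round(f,1))
go(X,152,z+60,.25); print(F())
manip.move_to(J(jp,[-64,-60,220])[0],Q)
s=imaging.snapshot("wrist"); print(readout.read_state()["t"])
im=s["img"]; overlay(s,jp,None,"pics/o8.png",(100,0,500,330),k=1.8)
E
```

```text
36 [-63.1 152.5  36.7] [-2.5  1.1  8. ]
[0.01853464 1.05109363 0.15287882]
31.7333
```

View pics/o8.png

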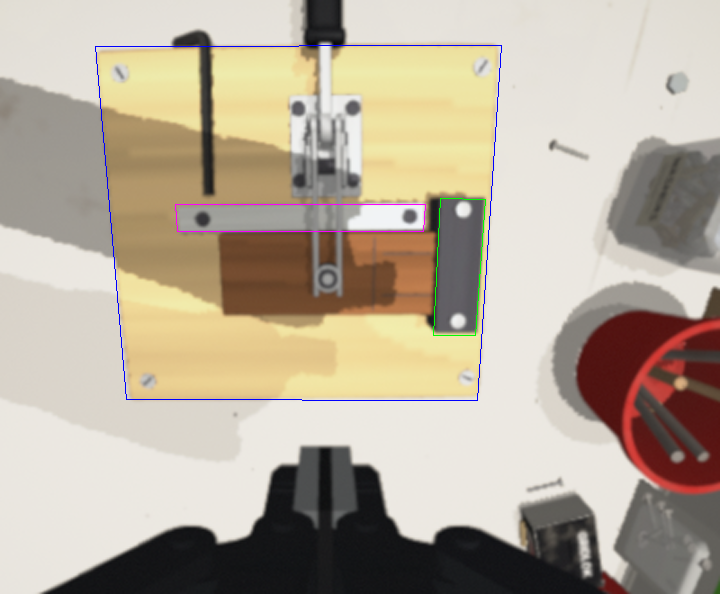

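The clamp is locked: the arm is down with its tip on the rail at (327,278) and the handle lies level at (325,20). The rail touches the fence at row 232 and the block at col 435, and it is square. The other things are undisturbed.

```bash
python3 -c "
from station import *
print(sign_off())"
```

```text
the job is handed in; nothing more can be done
None
```

The rail is seated flat against the fence and home against the drill-bush block, the toggle clamp is locked with its tip on the rail, and the job was handed in at about 32 s with the robot clear.

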